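# Index the bottle filler by one place and lock it

## Task

Move the bottle carousel on by one place: push the flat hand wheel round clockwise (seen from above) by its upright black handle through exactly one full turn, from the red mark back to the red mark. Then push the yellow-balled lock lever fully over, away from the robot, to lock it. Only push, with the fingers, and lift or carry nothing; do not touch the carousel or its bottles, and leave everything else on the bench where it stands.

Things in the scene. Friction and masses are not known exactly. Their poses are not given: they have to be found in the camera images.
- wheel (a joint): angle of the hand wheel in rad: 0 at the start with the handle at the red mark, grows as the wheel turns clockwise seen from above, 6.28 after one full turn. No stop or detent at the mark: it can be turned too far either way. Friction holds it where it is left; about 2 N at the handle keeps it moving slowly.
- wheel_axis (a point): centre of the hand wheel, on its vertical axis, at the height of the top of the rim (z = 134 mm). The wheel lies flat: an aluminium rim of 164 mm outer diameter, 14 mm thick, with three spokes, over a grey round flange of 212 mm diameter whose top is at z = 112 mm.
- handle: the spoke handle: a smooth black upright cylinder, 24 mm diameter, 60 mm tall, standing on the wheel rim at the end of a spoke, 75 mm from the wheel's axis. Origin: centre of its underside (z = 134 mm); its top is at z = 194 mm. It is a sleeve that turns on its own pin with slight friction.
- mark (a point): the handle's place at the red index mark, where the handle's origin is at the start and must be again after the turn. The mark itself is a red tab 32 x 18 mm on the edge of the grey flange, just outside the rim, its middle 106 mm from the axis in the same direction. It does not move.
- lock (a joint): angle of the lock lever in rad: 0 leaning towards the robot (free), 1.0 at its stop leaning away from the robot (locked). It starts between 0 and 0.15, has a little friction (about 1 N at the ball) and stays where it is left.
- lock_ball (a point): centre of the yellow ball, 26 mm diameter, on top of the lock lever, 70 mm from the pivot along a 12 mm steel rod. It is 159 mm above the table with the lever leaning either way, 168 mm when upright.
- lock_pivot (a point): pivot of the lock lever, 98 mm above the table, 165 mm to the right (-y of filler) of the wheel axis. The lever swings in the vertical plane of filler's x axis, 0.5 rad either side of upright. Steel cheeks beside the rod reach 6 mm above the pivot; the grey block below is 44 x 44 mm.
- filler: fixed base plate of the filling machine, 260 x 620 x 14 mm. Origin on the table under the wheel axis; x points away from the robot (the way the lever is pushed to lock), y to the left, towards the carousel, whose axis is at (0, 240) mm and nozzle post (9 mm radius, 204 mm tall) at (0, 375) mm.
- carousel: white round bottle carousel, 210 mm diameter, origin in the centre of its underside; its top is at z = 55 mm. Geared to the hand wheel 4 to 1: one turn of the wheel moves it on by a quarter turn. Not to be touched.
- bottle0: loose amber bottle with black cap, 44 mm diameter, 85 mm tall, standing on carousel place 0; origin: centre of its underside (z = 55 mm at the start). Travels with the carousel; not to be touched.
- place0 (a point): centre of the grey spot on the carousel's top where bottle0 stands, 75 mm from the carousel axis; moves with the carousel.
- bottle1: loose amber bottle with black cap, 44 mm diameter, 85 mm tall, standing on carousel place 1; origin: centre of its underside (z = 55 mm at the start). Travels with the carousel; not to be touched.
- place1 (a point): centre of the grey spot on the carousel's top where bottle1 stands, 75 mm from the carousel axis; moves with the carousel.
- bottle2: loose amber bottle with black cap, 44 mm diameter, 85 mm tall, standing on carousel place 2; origin: centre of its underside (z = 55 mm at the start). Travels with the carousel; not to be touched.
- place2 (a point): centre of the grey spot on the carousel's top where bottle2 stands, 75 mm from the carousel axis; moves with the carousel.
- bottle3: loose amber bottle with black cap, 44 mm diameter, 85 mm tall, standing on carousel place 3; origin: centre of its underside (z = 55 mm at the start). Travels with the carousel; not to be touched.
- place3 (a point): centre of the grey spot on the carousel's top where bottle3 stands, 75 mm from the carousel axis; moves with the carousel.
- white_jar: loose white jar with blue lid, 40 mm diameter, 50 mm tall, on the base plate between wheel and carousel; origin: centre of its underside. A bystander, to be left alone.
- brass_weight: loose brass weight with knob, 32 mm diameter, 44 mm tall, on the base plate on the robot's side, between wheel and lever; origin: centre of its underside. A bystander, to be left alone.
- flask: loose conical green-glass flask, 72 mm diameter, 110 mm tall, on the table; origin: centre of its underside. A bystander, to be left alone.
- mortar: loose white bowl, 100 mm diameter, 60 mm tall, on the table; origin: centre of its underside. A bystander, to be left alone.
- tall_bottle: loose amber bottle, 68 mm diameter, 150 mm tall, on the table; origin: centre of its underside. A bystander, to be left alone.
- spatula: loose spatula lying on the table, 180 mm long; origin: middle of its underside. A bystander, to be left alone.

How it is judged (in metres and radians):
On the way, in this order (a step that is already met when the one before it is completed fails the run):
1. the fingers push the handle, the wheel between a fifth and two fifths of the way round (value of joint wheel between 1.2 and 2.6 rad and contact force between the fingers and handle above 0.3 N), for 0.04 s.
2. the fingers still push the handle, the wheel between three and four fifths of the way round (value of joint wheel between 3.7 and 5.2 rad and contact force between the fingers and handle above 0.3 N), for 0.04 s.
3. the wheel has made exactly one turn (within 0.17 rad), the lever still free (value of joint wheel between 6.11319 and 6.45319 rad and value of joint lock below 0.6 rad), for 0.3 s.
4. the lock lever is fully over (value of joint lock above 0.88 rad), for 0.2 s.
At the end, for the whole second after the job is handed in: The wheel stands still at one full clockwise turn (6.28 rad within 0.17, handle within about 13 mm of the mark), the lock lever is fully over (above 0.88 rad), the four bottles stand upright within 15 mm of their own places on the carousel, and no bystander has moved more than 20 mm (value of joint wheel between 6.11319 and 6.45319 rad and value of joint lock above 0.88 rad and velocity of joint wheel between -0.05 and 0.05 rad/s and distance between bottle0 and place0 below 0.015 m and distance between bottle1 and place1 below 0.015 m and distance between bottle2 and place2 below 0.015 m and distance between bottle3 and place3 below 0.015 m and angle between each of bottle0, bottle1, bottle2, bottle3's own z axis and vertical below 0.1 rad and distance of each of white_jar, brass_weight, flask, mortar, tall_bottle, spatula from where it was at the start of the episode below 0.02 m); the robot touches nothing.
It fails at once if the wheel is turned backwards past the start (0.35 rad) or well past one turn (0.5 rad) (value of joint wheel below -0.35 rad or value of joint wheel above 6.78319 rad).
It fails at once if the lever is pushed to lock before the wheel has made its turn (value of joint lock above 0.6 rad and value of joint wheel below 5.98319 rad).
It fails at once if the robot touches the carousel (contact force between any of the fingers, the arm and carousel above 0.5 N).
It fails at once if a carousel bottle is touched, lifted, tipped or shifted off its place (20 mm) (distance between bottle0 and place0 above 0.02 m or distance between bottle1 and place1 above 0.02 m or distance between bottle2 and place2 above 0.02 m or distance between bottle3 and place3 above 0.02 m or angle between any of bottle0, bottle1, bottle2, bottle3's own z axis and vertical above 0.3 rad or contact force between any of the fingers, the arm and bottle0 above 0.5 N or contact force between any of the fingers, the arm and bottle1 above 0.5 N or contact force between any of the fingers, the arm and bottle2 above 0.5 N or contact force between any of the fingers, the arm and bottle3 above 0.5 N).
It fails at once if a bystander is moved more than 20 mm or tipped (distance of any of white_jar, brass_weight, flask, mortar, tall_bottle, spatula from where it was at the start of the episode above 0.02 m or angle between any of white_jar, brass_weight, flask, mortar, tall_bottle, spatula's own z axis and vertical above 0.4 rad).
It also fails if it takes over 72 s, if anything falls off the work surface, if the arm or the gripper's body presses on something with over 40 N, if the wrist force passes 120 N, or if a joint passes its speed limit or range.

## Robot

A 6-joint arm with a two-finger parallel gripper is mounted at the origin on the work surface. World frame = base frame: x ahead of the robot, y to its left, z up, the work surface at z = 0. Lengths are in mm, angles in degrees, forces in N, time in s.
With the tool pointing down it reaches from about 300 to 875 mm from the base axis. Payload 6.4 kg.
Tool frame: the origin (TCP) lies between the finger pads; the fingertips stand 22 mm ahead of it and the grasp point (between the pads) lies 3 mm ahead of it; z points along the fingers, x is the direction in which the jaws open and shut, and the axes are right-handed (so a half turn about z gives the same grasp; the last joint's range is limited). The gripper opens to 88 mm and grips with 3 to 60 N. Pads are 18 mm wide; open, the fingers measure 123 mm over their backs; the gripper's body (75 mm by 187 mm) begins 45 mm behind the grasp point.
Start: joints at [-87.68, 10.359, 92.074, -0, 77.567, -11.82], TCP at [140.489, -557.588, 260.714] pointing down, gripper open.
Joint ranges: [-171.53, 171.53], [-51.25, 118.39], [17.06, 147.69], [-65.23, 245.23], [0, 150.52], [-178.68, 178.68]. Speed limits (degrees/s): [147.25, 147.25, 172.46, 180, 180, 180].

## Interface

Orientations are given as [roll, pitch, yaw] about the fixed x, y, z axes, in that order (R = Rz(yaw) Ry(pitch) Rx(roll)).
In Python, from cell import sensors, get_image, camera_model, order gives the robot as it stands. The module is installed in compiled form; this text tells all that it offers.
- The arm moves only by the tool apply_moves, never from a script. Its argument "rows" is a list of rows, each an object of numbers: "grip": the opening, from -1 (shut) to 1 (fully open), so that 0 is half open; "dx", "dy", "dz": the shift along the world's x, y, z in cm; "yaw": the turn about the world's z in degrees. In form: [{"grip": .., "dx": .., "dy": .., "dz": .., "yaw": ..}, ...]. A call has 1 to 20 rows; each row is the pose to reach, as a shift and turn from the pose measured when the call began; what a row does not reach only later rows make up. A row lasts 1/10 s, in which the tool goes at most 50 mm and 8.59 degrees, less where a joint would pass 70% of its speed; a pose out of reach is approached as far as the arm can. A call with a gripper value outside its range is refused whole. The fingers move at their own pace and stop on an object; "grip_force" is the grip in N (left out, the last holds). Time passes only in rows, so rows that repeat a pose let the fingers close. It gives the time, the measured TCP pose, the force and the opening at its end, in the units of the state.
- sensors.read_state(): the state, without advancing time (a new reading comes with each control period).
- get_image(name): name is "scene" or "side" or "wrist"; returns (picture, depth): 400x640x3 uint8, red, green, blue; 400x640 float32, mm along the optical axis (not along the pixel's ray), 0 where there is no reading.
- camera_model(name): a dict with "fx", "fy", "cx", "cy" (pixels), "R" (3x3) and "t" (3): a world point X has camera coordinates R X + t. Camera axes: x right, y down, z forward; pixel columns grow to the right and rows downward; lengths in mm; the calibration is good to about 2 mm. The wrist camera is an equidistant fisheye: a pixel r from the principal point sees the ray r / f radians off the axis. A picture is of the moment at which its call begins: read the wrist's pose just before it. camera_model takes no time and is no camera call; for the wrist camera it gives the pose at the moment of the call.
- order.close_job(): hands the job in, once; it reports no verdict.
The state is a dict: "time_s": time; "joints": joint angles; "joint_vel": joint speeds; "effort": joint torques, N m; "ee_pos": TCP position; "ee_rot": TCP orientation; "force": force on the tool from outside, world axes, zero at the start; "wrist_torque": the same for the moment, N m; "width": finger opening in mm.
Only numpy, scipy, OpenCV 4.12 (cv2) and the standard library are available. Lean on these libraries where they do the work, as an engineer would, in place of code of your own. Each camera call takes 0.05 s, during which the arm holds its last target.

## Working session

There is one attempt and no reset: what is moved stays moved. The work goes in short steps, Python scripts to look and compute and a tool call to move; the robot and the scene stay as the last step left them, time stands still between calls to the robot, and variables do not carry over. Pictures are saved under pics/ and viewed, and the job is handed in when it is done.

Besides the shell and the picture viewer there is one more tool, called after "Request:" as name(argument=value, ...) on one line, values as JSON. apply_moves: Moves the arm, as the interface text tells. Its arguments: {"type":"object","properties":{"rows":{"type":"array","items":{"type":"object","properties":{"grip":{"type":"number"},"dx":{"type":"number"},"dy":{"type":"number"},"dz":{"type":"number"},"yaw":{"type":"number"}}}},"grip_force":{"type":"number"}},"required":["rows"]}

```bash
mkdir -p pics; python3 - <<'E'
from cell import sensors,get_image,camera_model
import cv2,numpy as np
s=sensors.read_state();print({k:np.round(v,3).tolist() for k,v in s.items()})
for n in ["scene","side","wrist"]:
    m=camera_model(n);print(n,{k:np.round(v,3).tolist() for k,v in m.items()})
    p,d=get_image(n);cv2.imwrite(f"pics/{n}0.png",p[:,:,::-1]);np.save(f"pics/{n}0.npy",d)
E
```

```text
{'time_s': 0.0, 'joints': [-87.678, 10.401, 92.132, -0.0, 77.567, -11.82], 'joint_vel': [0.009, 0.079, 0.019, -0.029, 0.058, 0.039], 'effort': [-0.001, -43.388, -34.185, 0.07, 0.039, -0.0], 'ee_pos': [140.479, -557.062, 259.822], 'ee_rot': [-179.98, 0.097, -75.859], 'force': [0.032, -0.418, 0.016], 'wrist_torque': [0.001, 0.012, -0.007], 'width': 88.14}
scene {'fx': 420.764, 'fy': 420.764, 'cx': 321.061, 'cy': 193.289, 'R': [[-0.603, 0.798, -0.008], [0.693, 0.518, -0.502], [-0.396, -0.308, -0.865]], 't': [314.449, -301.519, 1562.716]}
side {'fx': 376.723, 'fy': 376.723, 'cx': 320.847, 'cy': 194.66, 'R': [[-0.774, -0.633, 0.013], [-0.362, 0.426, -0.829], [0.519, -0.647, -0.559]], 't': [375.53, 299.944, 1207.559]}
wrist {'fx': 309.707, 'fy': 309.707, 'cx': 322.529, 'cy': 199.293, 'R': [[0.244, -0.97, -0.001], [-0.935, -0.236, 0.266], [-0.258, -0.064, -0.964]], 't': [-574.181, -36.104, 388.989]}
```

View pics/scene0.png

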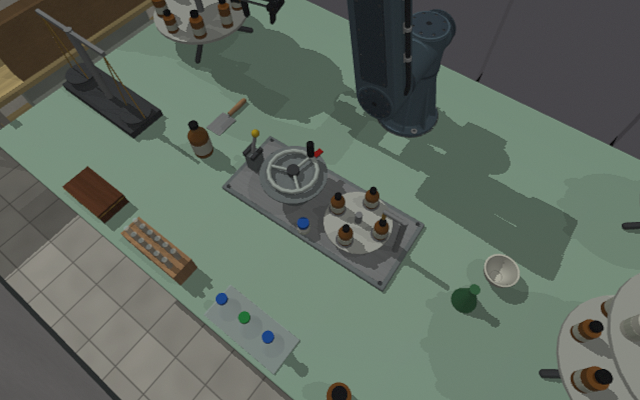

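View pics/side0.png

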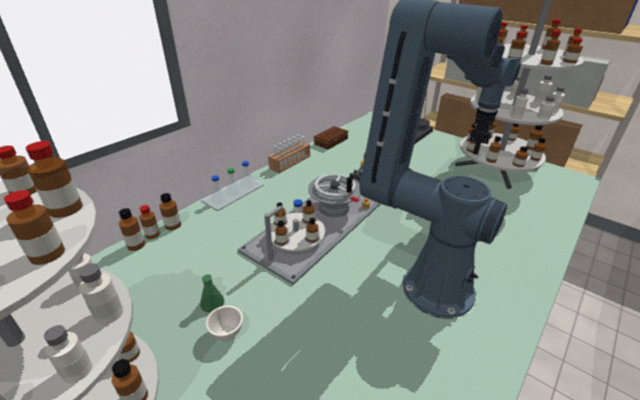

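View pics/wrist0.png

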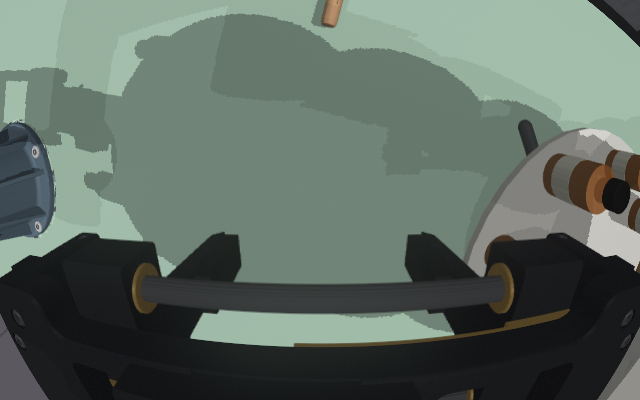

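The scene picture shows the wheel at about (293,172), the handle at (310,149), the red tab at (318,154), the lever ball at (255,133) and the carousel at (358,222). I'll enlarge this area.

```bash
python3 - <<'E'
import cv2
a=cv2.imread("pics/scene0.png")[110:310,190:450]
cv2.imwrite("pics/crop0.png",cv2.resize(a,None,fx=3,fy=3,interpolation=cv2.INTER_CUBIC))
E
```

```text
(no output)
```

View pics/crop0.png

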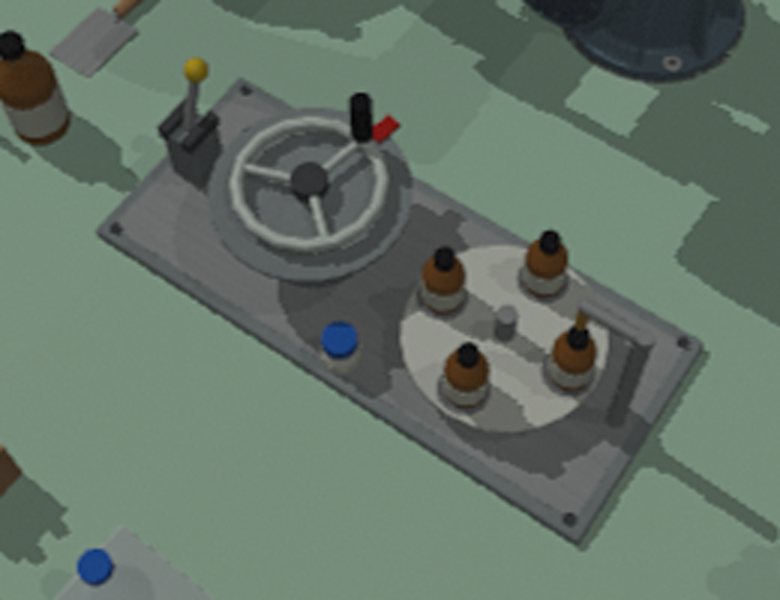

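```bash
cat > h.py <<'E'
import numpy as np
from cell import camera_model
def bp(cam,u,v,z):
    m=camera_model(cam);R=np.array(m['R']);t=np.array(m['t'])
    r=R.T@np.array([(u-m['cx'])/m['fx'],(v-m['cy'])/m['fy'],1]);c=-R.T@t
    return c+r*(z-c[2])/r[2]
def pj(cam,X):
    m=camera_model(cam);p=np.array(m['R'])@X+np.array(m['t']);return m['fx']*p[0]/p[2]+m['cx'],m['fy']*p[1]/p[2]+m['cy']
E
python3 - <<'E'
from h import *
import cv2
for n,u,v,z in [("s1",245,91,14),("s2",115,229,14),("s3",684,342,14),("s4",570,520,14),("hub",309,180,134),("tab",386,129,112),("htop",360,99,194),("hbot",362,137,134),("ball",196,70,159),("jar",340,337,64),("caps",549,241,140),("caps",445,258,140),("caps",468,354,140),("caps",578,338,140),("rimL",231,183,134),("rimR",388,183,134),("rimT",309,117,134),("rimB",309,248,134)]:
    print(n,bp("scene",190+(u+.5)/3-.5,110+(v+.5)/3-.5,z).round(1))
a=cv2.imread("pics/side0.png")[150:280,230:400]
cv2.imwrite("pics/crop1.png",cv2.resize(a,None,fx=4.5,fy=4.5,interpolation=cv2.INTER_CUBIC))
E
```

```text
s1 [ 404.6 -308.3   14. ]
s2 [ 635.1 -299.9   14. ]
s3 [379.5 271.6  14. ]
s4 [611.3 281.1  14. ]
hub [ 513.4 -113.   134. ]
tab [404.  -98.6 112. ]
htop [ 436.5 -105.   194. ]
hbot [ 439.3 -102.6  134. ]
ball [ 489.1 -282.4  159. ]
jar [608.2  -2.2  64. ]
caps [431.2 122.5 140. ]
caps [507.5  52.5 140. ]
caps [577.9 129.8 140. ]
caps [502.8 202.5 140. ]
rimL [ 563.5 -174.   134. ]
rimR [468.4 -46.8 134. ]
rimT [ 452.3 -162.5  134. ]
rimB [575.4 -62.8 134. ]
```

View pics/crop1.png

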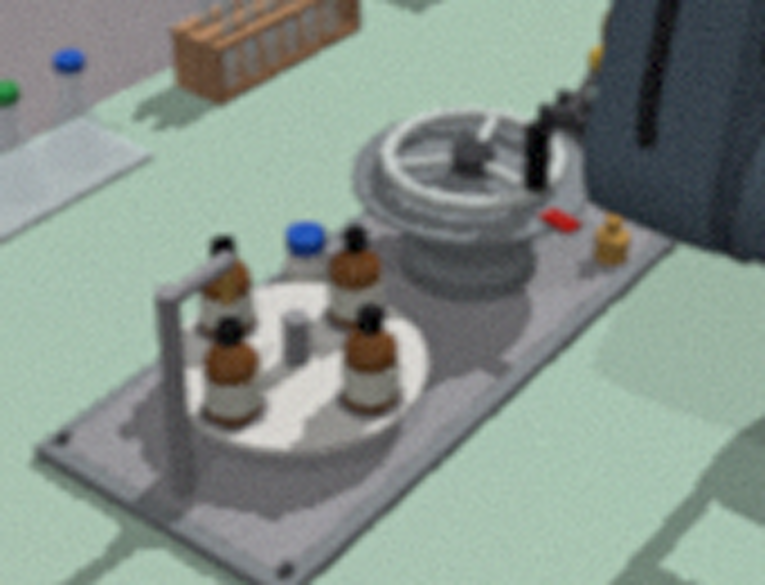

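Request:
apply_moves(rows=[{"grip": -1, "dx": 1, "dy": 2, "dz": 0, "yaw": 0}, {"grip": -1, "dx": 3, "dy": 5, "dz": 0, "yaw": -2}, {"grip": -1, "dx": 6, "dy": 8, "dz": 0, "yaw": -3}, {"grip": -1, "dx": 9, "dy": 12, "dz": 0, "yaw": -4}, {"grip": -1, "dx": 12, "dy": 16, "dz": 0, "yaw": -5}, {"grip": -1, "dx": 15, "dy": 20, "dz": 0, "yaw": -6}, {"grip": -1, "dx": 18, "dy": 24, "dz": 0, "yaw": -7}, {"grip": -1, "dx": 21, "dy": 28, "dz": 0, "yaw": -8}, {"grip": -1, "dx": 24, "dy": 32, "dz": 0, "yaw": -9}, {"grip": -1, "dx": 27, "dy": 36, "dz": 0, "yaw": -10}, {"grip": -1, "dx": 29, "dy": 39, "dz": 0, "yaw": -11}, {"grip": -1, "dx": 30, "dy": 40.5, "dz": 0, "yaw": -11.7}, {"grip": -1, "dx": 30.6, "dy": 41.2, "dz": 0, "yaw": -11.7}, {"grip": -1, "dx": 30.6, "dy": 41.2, "dz": 0, "yaw": -11.7}, {"grip": -1, "dx": 30.6, "dy": 41.2, "dz": 0, "yaw": -11.7}], grip_force=20)

```text
time_s: 1.65
ee_pos: [446.1, -145.8, 259.9]
ee_rot: [180.0, 0.1, -87.6]
force: [0.2, 0.2, 0.8]
width: 0.4
```

```bash
python3 - <<'E'
from cell import sensors,get_image,camera_model
import cv2,numpy as np
s=sensors.read_state();print({k:np.round(v,2).tolist() for k,v in s.items()})
m=camera_model("wrist");print(m)
p,d=get_image("wrist");cv2.imwrite("pics/w1.png",p[:,:,::-1]);np.save("pics/w1.npy",d)
p,d=get_image("scene");cv2.imwrite("pics/s1.png",cv2.resize(p[110:310,190:450,::-1],None,fx=3,fy=3,interpolation=cv2.INTER_CUBIC))
E
```

```text
{'time_s': 1.65, 'joints': [-32.66, -3.47, 106.76, 0.05, 76.77, 54.89], 'joint_vel': [-0.86, -0.12, 0.03, 0.06, 0.01, 0.17], 'effort': [0.7, -31.01, -34.14, 0.11, -0.05, 0.02], 'ee_pos': [446.12, -145.8, 259.87], 'ee_rot': [179.98, 0.07, -87.57], 'force': [0.24, 0.19, 0.79], 'wrist_torque': [0.03, 0.04, -0.02], 'width': 0.41}
{'fx': 309.70691628693146, 'fy': 309.70691628693146, 'cx': 322.52879599176924, 'cy': 199.29343049917196, 'R': array([[ 4.24291652e-02, -9.99099404e-01, -3.83283344e-04],
       [-9.62999753e-01, -4.09982920e-02,  2.66365566e-01],
       [-2.66141392e-01, -1.09325669e-02, -9.63872003e-01]]), 't': array([-164.27294888,  387.38935667,  505.57404109])}
```

View pics/w1.png

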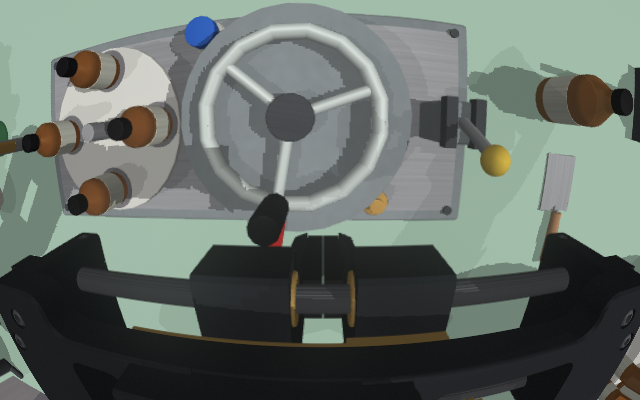

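View pics/s1.png

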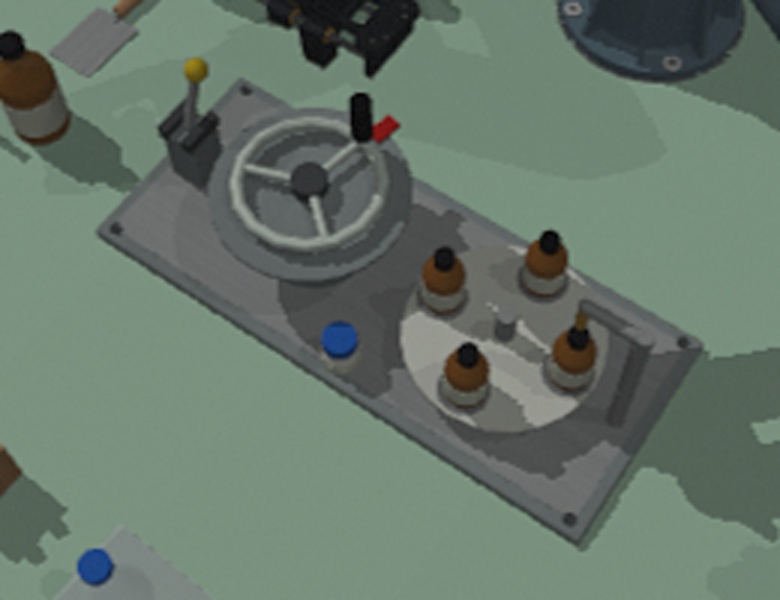

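The wrist view shows the hub at (290,117), the handle at (265,220) on the red tab, the closed fingertips at (323,240), and the lever ball at (496,160). Next I'll check the wheel axis with this camera and work out the circular path.

```bash
cat >> h.py <<'E'
def bw(m,u,v,z):
    x=u-m['cx'];y=v-m['cy'];r=np.hypot(x,y);th=r/m['fx'];s=np.sin(th)/r if r else 0
    R=np.array(m['R']);d=R.T@np.array([x*s,y*s,np.cos(th)]);c=-R.T@np.array(m['t'])
    return c+d*(z-c[2])/d[2]
def pw(m,X):
    p=np.array(m['R'])@np.array(X,float)+np.array(m['t']);rr=np.hypot(p[0],p[1]);th=np.arctan2(rr,p[2])
    return (m['cx']+m['fx']*th*p[0]/rr,m['cy']+m['fx']*th*p[1]/rr)
E
cat > plan.py <<'E'
import numpy as np
A=np.array([514.3,-112.3]);yaw=np.radians(2.4) # rect: long axis along filler y
def handle(pp,hl=17.5,hw=9,r=12,R=75):
    # handle angle (clockwise-ahead) for pusher centre pp: smallest ahead angle w/o overlap
    a0=np.degrees(np.arctan2(*(pp-A)[::-1]))
    for d in np.arange(2,60,.1):
        a=np.radians(a0-d);h=A+R*np.array([np.cos(a),np.sin(a)])-pp
        hx=h@[np.cos(yaw),np.sin(yaw)];hy=h@[-np.sin(yaw),np.cos(yaw)]
        if np.hypot(max(abs(hx)-hw,0),max(abs(hy)-hl,0))>=r:return a0-d,d
if __name__=="__main__":
    for a in range(206,-170,-20):
        t=np.radians(a);pp=A+75*np.array([np.cos(t),np.sin(t)]);h,d=handle(pp);print(a,pp.round(1),round(h%360,1),round(d,1))
E
python3 - <<'E'
from h import *
m=camera_model("wrist")
for n,u,v,z in [("rL",200,112,134),("rR",387,112,134),("rT",295,24,134),("rB",292,209,134),("hub",290,117,134),("ball",496,160,159),("brass knob",378,204,58),("jar",203,32,64)]: print(n,bw(m,u,v,z).round(1))
for n,X in [("axis",[514.3,-112.3,134]),("mark",[439.8,-103.5,134]),("marktop",[439.8,-103.5,194]),("tip",[446,-146,238])]:print(n,np.round(pw(m,X),1))
E
python3 plan.py
```

```text
rL [517.2 -40.  134. ]
rR [ 520.7 -195.   134. ]
rT [ 590.3 -117.8  134. ]
rB [ 435.8 -120.4  134. ]
hub [ 512.7 -117.1  134. ]
ball [ 491.4 -285.9  159. ]
brass knob [ 421.6 -208.4   58. ]
jar [607.2 -10.6  64. ]
axis [284.2 114.9]
mark [272.3 203.7]
marktop [258.5 228.8]
tip [322.7 251.6]
206 [ 446.9 -145.2] 182.8 23.2
186 [ 439.7 -120.1] 163.0 23.0
166 [441.5 -94.2] 141.6 24.4
146 [452.1 -70.4] 124.1 21.9
126 [470.2 -51.6] 108.2 17.8
106 [493.6 -40.2] 89.8 16.2
86 [519.5 -37.5] 69.3 16.7
66 [544.8 -43.8] 45.9 20.1
46 [566.4 -58.3] 21.7 24.3
26 [581.7 -79.4] 2.8 23.2
6 [ 588.9 -104.5] 343.0 23.0
-14 [ 587.1 -130.4] 321.6 24.4
-34 [ 576.5 -154.2] 304.1 21.9
-54 [ 558.4 -173. ] 288.2 17.8
-74 [ 535.  -184.4] 269.8 16.2
-94 [ 509.1 -187.1] 249.3 16.7
-114 [ 483.8 -180.8] 225.9 20.1
-134 [ 462.2 -166.3] 201.7 24.3
-154 [ 446.9 -145.2] 182.8 23.2
```

```bash
python3 - <<'E'
from h import *
def s(u,v,z): return bp("side",230+(u+.5)/4.5-.5,150+(v+.5)/4.5-.5,z).round(1)
for n,u,v,z in [("rL",382,157,134),("rR",566,160,134),("rT",474,110,134),("rB",474,207,134),("tab",560,220,112),("jar lid",305,236,64),("brass",612,222,58),("cap",222,247,140),("cap",355,238,140),("cap",230,330,140),("cap",370,320,140)]: print(n,s(u,v,z))
from cell import sensors
print(sensors.read_state()['ee_pos'])
m=camera_model("wrist")
for n,u,v,z in [("screw",455,34,14),("screw",447,210,14)]: print(n,bw(m,u,v,z).round(1))
E
```

```text
rL [564.7 -55.8 134. ]
rR [ 440.9 -155.1  134. ]
rT [ 552.4 -170.2  134. ]
rB [457.4 -46.2 134. ]
tab [ 409.6 -103.9  112. ]
jar lid [603.8   2.   64. ]
brass [ 414.9 -198.2   58. ]
cap [569.5 134.7 140. ]
cap [497.6  57.4 140. ]
cap [490.9 206.3 140. ]
cap [419.8 130.5 140. ]
[ 446.00158609 -146.14630604  259.92955574]
screw [ 634.5 -304.7   14. ]
screw [ 404.4 -312.6   14. ]
```

Request:
apply_moves(rows=[{"grip": -1, "dx": 0.1, "dy": -0.5, "dz": -1}, {"grip": -1, "dx": 0.1, "dy": -0.5, "dz": -3}, {"grip": -1, "dx": 0.1, "dy": -0.5, "dz": -5}, {"grip": -1, "dx": 0.1, "dy": -0.5, "dz": -7}, {"grip": -1, "dx": 0.1, "dy": -0.5, "dz": -8}, {"grip": -1, "dx": 0.1, "dy": -0.5, "dz": -8.5}, {"grip": -1, "dx": 0.1, "dy": -0.5, "dz": -8.5}])

```text
schema error: expected keys grip, dx, dy, dz, yaw
```

```bash
python3 - <<'E'
from cell import sensors,get_image,camera_model
import cv2,numpy as np
s=sensors.read_state();print(s['ee_pos'],s['force'])
p,d=get_image("wrist");cv2.imwrite("pics/w2.png",p[:,:,::-1])
E
cat > rows.py <<'E'
import sys,numpy as np
from cell import sensors
A=np.array([513.,-114.]);e=sensors.read_state()['ee_pos'];p=np.array(e[:2])
a0=np.degrees(np.arctan2(*(p-A)[::-1]));print("now",np.round(e,1),"ang",a0,"rad",np.hypot(*(p-A)))
step=float(sys.argv[1]);n=int(sys.argv[2])
for i in range(1,n+1):
    t=np.radians(a0-step*i);q=A+75*np.array([np.cos(t),np.sin(t)])
    print(i,*np.round((q-p)/10,1))
print("dz",round((175-e[2])/10,2))
E
python3 rows.py 4.5 20
```

```text
[ 446.00158609 -146.14630604  259.92955574] [ 0.52055851 -1.02077929  1.11847125]
now [ 446.  -146.2  260. ] ang -154.34556389965942 rad 74.29959718616149
1 -0.3 0.5
2 -0.5 1.1
3 -0.6 1.6
4 -0.7 2.2
5 -0.8 2.8
6 -0.8 3.4
7 -0.8 4.0
8 -0.7 4.6
9 -0.6 5.1
10 -0.4 5.7
11 -0.2 6.2
12 0.1 6.8
13 0.4 7.3
14 0.7 7.8
15 1.1 8.2
16 1.5 8.6
17 2.0 9.0
18 2.4 9.4
19 2.9 9.7
20 3.5 10.0
dz -8.5
```

View pics/w2.png

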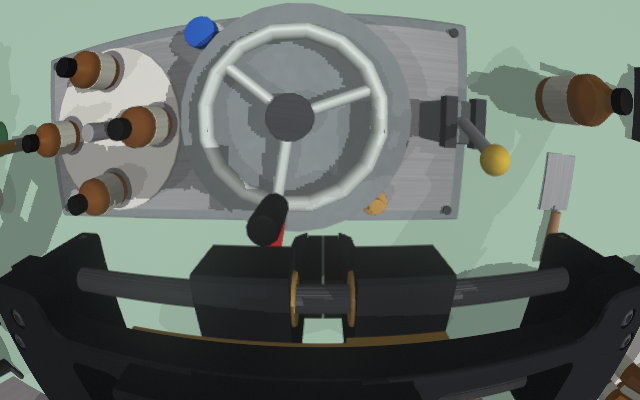

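The move was refused because every row needs a yaw value, so the view hasn't changed. I'll send it again with yaw.

Request:
apply_moves(rows=[{"grip": -1, "dx": 0.1, "dy": -0.5, "dz": -1, "yaw": 0}, {"grip": -1, "dx": 0.1, "dy": -0.5, "dz": -3, "yaw": 0}, {"grip": -1, "dx": 0.1, "dy": -0.5, "dz": -5, "yaw": 0}, {"grip": -1, "dx": 0.1, "dy": -0.5, "dz": -7, "yaw": 0}, {"grip": -1, "dx": 0.1, "dy": -0.5, "dz": -8, "yaw": 0}, {"grip": -1, "dx": 0.1, "dy": -0.5, "dz": -8.5, "yaw": 0}, {"grip": -1, "dx": 0.1, "dy": -0.5, "dz": -8.5, "yaw": 0}])

```text
time_s: 2.5
ee_pos: [446.7, -151.4, 174.5]
ee_rot: [180.0, 0.1, -87.7]
force: [0.2, -0.0, -0.3]
width: 0.6
```

```bash
python3 - <<'E'
from cell import sensors,get_image,camera_model
import cv2,numpy as np
s=sensors.read_state();print(s['ee_pos'],s['force'])
p,d=get_image("wrist");cv2.imwrite("pics/w3.png",p[:,:,::-1])
E
python3 rows.py 4.5 20
```

```text
[ 446.73438679 -151.37098392  174.50575194] [ 0.17768545 -0.02120229 -0.34143221]
now [ 447.2 -151.5  175.2] ang -150.30727613153383 rad 75.76133156001764
1 -0.2 0.6
2 -0.4 1.1
3 -0.6 1.7
4 -0.8 2.2
5 -0.9 2.8
6 -0.9 3.4
7 -0.9 4.0
8 -0.9 4.6
9 -0.8 5.2
10 -0.7 5.7
11 -0.5 6.3
12 -0.3 6.8
13 0.0 7.4
14 0.3 7.9
15 0.7 8.4
16 1.0 8.8
17 1.4 9.2
18 1.9 9.6
19 2.4 10.0
20 2.9 10.3
dz -0.02
```

View pics/w3.png

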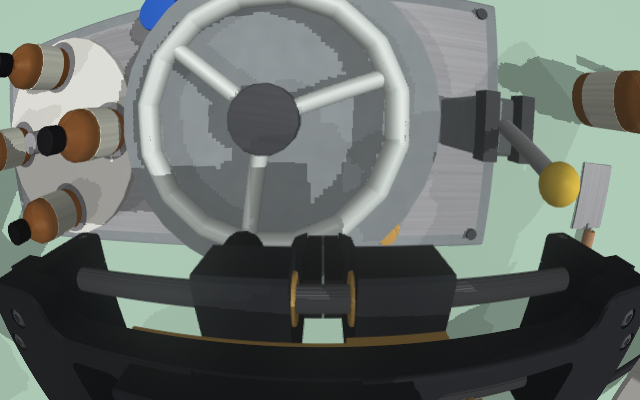

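The fingers now stand beside the handle, whose top shows at (243,237). I'm starting the push along the circle.

Request:
apply_moves(rows=[{"grip": -1, "dx": -0.2, "dy": 0.6, "dz": 0, "yaw": 0}, {"grip": -1, "dx": -0.4, "dy": 1.1, "dz": 0, "yaw": 0}, {"grip": -1, "dx": -0.6, "dy": 1.7, "dz": 0, "yaw": 0}, {"grip": -1, "dx": -0.8, "dy": 2.2, "dz": 0, "yaw": 0}, {"grip": -1, "dx": -0.9, "dy": 2.8, "dz": 0, "yaw": 0}, {"grip": -1, "dx": -0.9, "dy": 3.4, "dz": 0, "yaw": 0}, {"grip": -1, "dx": -0.9, "dy": 4.0, "dz": 0, "yaw": 0}, {"grip": -1, "dx": -0.9, "dy": 4.6, "dz": 0, "yaw": 0}, {"grip": -1, "dx": -0.8, "dy": 5.2, "dz": 0, "yaw": 0}, {"grip": -1, "dx": -0.7, "dy": 5.7, "dz": 0, "yaw": 0}, {"grip": -1, "dx": -0.5, "dy": 6.3, "dz": 0, "yaw": 0}, {"grip": -1, "dx": -0.3, "dy": 6.8, "dz": 0, "yaw": 0}])

```text
time_s: 3.75
ee_pos: [443.9, -82.7, 174.8]
ee_rot: [179.9, 0.1, -87.7]
force: [-0.7, -2.2, 1.0]
width: 0.5
```

```bash
python3 - <<'E'
from cell import sensors,get_image,camera_model
import cv2,numpy as np
s=sensors.read_state();print(s['ee_pos'],s['force'])
p,d=get_image("wrist");cv2.imwrite("pics/w4.png",p[:,:,::-1])
E
python3 rows.py 4.5 20
```

```text
[443.86210514 -82.73304538 174.84215611] [-0.69063734 -2.24649417  1.00856636]
now [444.1 -82.2 174.8] ang 155.21373172304814 rad 75.88839753286135
1 0.3 0.5
2 0.7 1.0
3 1.0 1.5
4 1.4 1.9
5 1.8 2.3
6 2.3 2.7
7 2.7 3.1
8 3.2 3.4
9 3.8 3.6
10 4.3 3.9
11 4.9 4.0
12 5.4 4.2
13 6.0 4.3
14 6.6 4.3
15 7.2 4.3
16 7.8 4.3
17 8.4 4.2
18 8.9 4.0
19 9.5 3.9
20 10.0 3.6
dz 0.02
```

View pics/w4.png

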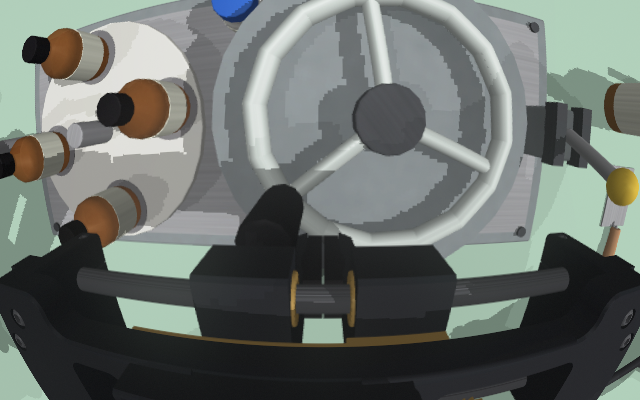

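The push works: the handle has moved left to (272,215) with about 2 N of contact force. Next, 90° more.

Request:
apply_moves(rows=[{"grip": -1, "dx": 0.3, "dy": 0.5, "dz": 0, "yaw": 0}, {"grip": -1, "dx": 0.7, "dy": 1.0, "dz": 0, "yaw": 0}, {"grip": -1, "dx": 1.0, "dy": 1.5, "dz": 0, "yaw": 0}, {"grip": -1, "dx": 1.4, "dy": 1.9, "dz": 0, "yaw": 0}, {"grip": -1, "dx": 1.8, "dy": 2.3, "dz": 0, "yaw": 0}, {"grip": -1, "dx": 2.3, "dy": 2.7, "dz": 0, "yaw": 0}, {"grip": -1, "dx": 2.7, "dy": 3.1, "dz": 0, "yaw": 0}, {"grip": -1, "dx": 3.2, "dy": 3.4, "dz": 0, "yaw": 0}, {"grip": -1, "dx": 3.8, "dy": 3.6, "dz": 0, "yaw": 0}, {"grip": -1, "dx": 4.3, "dy": 3.9, "dz": 0, "yaw": 0}, {"grip": -1, "dx": 4.9, "dy": 4.0, "dz": 0, "yaw": 0}, {"grip": -1, "dx": 5.4, "dy": 4.2, "dz": 0, "yaw": 0}, {"grip": -1, "dx": 6.0, "dy": 4.3, "dz": 0, "yaw": 0}, {"grip": -1, "dx": 6.6, "dy": 4.3, "dz": 0, "yaw": 0}, {"grip": -1, "dx": 7.2, "dy": 4.3, "dz": 0, "yaw": 0}, {"grip": -1, "dx": 7.8, "dy": 4.3, "dz": 0, "yaw": 0}, {"grip": -1, "dx": 8.4, "dy": 4.2, "dz": 0, "yaw": 0}])

```text
time_s: 5.5
ee_pos: [528.5, -40.1, 174.8]
ee_rot: [180.0, 0.1, -87.6]
force: [-2.6, -0.5, 0.1]
width: 0.4
```

```bash
python3 - <<'E'
from cell import sensors,get_image,camera_model
import cv2,numpy as np
s=sensors.read_state();print(s['ee_pos'],s['force'])
p,d=get_image("wrist");cv2.imwrite("pics/w5.png",p[:,:,::-1])
E
python3 rows.py 4.5 20
```

```text
[528.52978267 -40.13547529 174.80346713] [-2.57957559 -0.49777627  0.10840918]
now [529.6 -40.5 175.1] ang 77.28495284694688 rad 75.36228106794951
1 0.6 -0.2
2 1.1 -0.4
3 1.7 -0.6
4 2.2 -0.9
5 2.7 -1.2
6 3.1 -1.6
7 3.6 -2.0
8 4.0 -2.4
9 4.3 -2.9
10 4.7 -3.3
11 5.0 -3.9
12 5.2 -4.4
13 5.4 -4.9
14 5.6 -5.5
15 5.7 -6.1
16 5.8 -6.7
17 5.8 -7.2
18 5.8 -7.8
19 5.8 -8.4
20 5.7 -9.0
dz -0.01
```

View pics/w5.png

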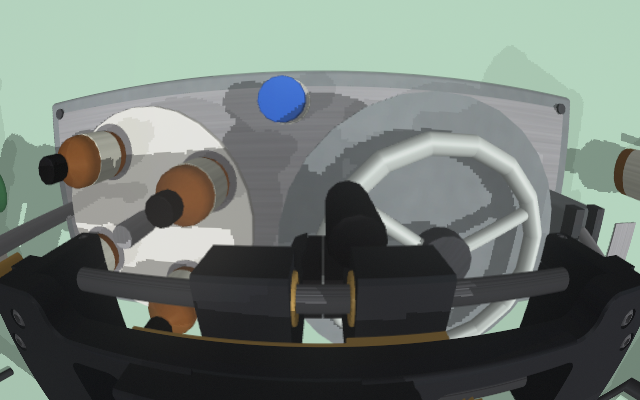

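The handle is now at (355,205), ahead of the fingers and at the far left of the wheel. The push force is 2.6 N, so I'll go on.

Request:
apply_moves(rows=[{"grip": -1, "dx": 0.6, "dy": -0.2, "dz": 0, "yaw": 0}, {"grip": -1, "dx": 1.1, "dy": -0.4, "dz": 0, "yaw": 0}, {"grip": -1, "dx": 1.7, "dy": -0.6, "dz": 0, "yaw": 0}, {"grip": -1, "dx": 2.2, "dy": -0.9, "dz": 0, "yaw": 0}, {"grip": -1, "dx": 2.7, "dy": -1.2, "dz": 0, "yaw": 0}, {"grip": -1, "dx": 3.1, "dy": -1.6, "dz": 0, "yaw": 0}, {"grip": -1, "dx": 3.6, "dy": -2.0, "dz": 0, "yaw": 0}, {"grip": -1, "dx": 4.0, "dy": -2.4, "dz": 0, "yaw": 0}, {"grip": -1, "dx": 4.3, "dy": -2.9, "dz": 0, "yaw": 0}, {"grip": -1, "dx": 4.7, "dy": -3.3, "dz": 0, "yaw": 0}, {"grip": -1, "dx": 5.0, "dy": -3.9, "dz": 0, "yaw": 0}, {"grip": -1, "dx": 5.2, "dy": -4.4, "dz": 0, "yaw": 0}, {"grip": -1, "dx": 5.4, "dy": -4.9, "dz": 0, "yaw": 0}, {"grip": -1, "dx": 5.6, "dy": -5.5, "dz": 0, "yaw": 0}, {"grip": -1, "dx": 5.7, "dy": -6.1, "dz": 0, "yaw": 0}, {"grip": -1, "dx": 5.8, "dy": -6.7, "dz": 0, "yaw": 0}, {"grip": -1, "dx": 5.8, "dy": -7.2, "dz": 0, "yaw": 0}])

```text
time_s: 7.25
ee_pos: [587.7, -113.1, 175.2]
ee_rot: [-179.9, 0.1, -87.7]
force: [-0.9, 3.3, -0.4]
width: 0.4
```

```bash
python3 - <<'E'
from cell import sensors,get_image,camera_model
import cv2,numpy as np
s=sensors.read_state();print(s['ee_pos'],s['force'])
p,d=get_image("wrist");cv2.imwrite("pics/w6.png",p[:,:,::-1])
E
python3 rows.py 4.5 20
```

```text
[ 587.69284696 -113.05738424  175.17990972] [-0.91529084  3.30580763 -0.38633124]
now [ 587.7 -113.8  175.2] ang 0.14174909123074564 rad 74.6864681949152
1 0.0 -0.6
2 -0.1 -1.2
3 -0.2 -1.8
4 -0.3 -2.3
5 -0.5 -2.9
6 -0.8 -3.4
7 -1.1 -3.9
8 -1.4 -4.4
9 -1.8 -4.9
10 -2.2 -5.3
11 -2.6 -5.7
12 -3.0 -6.1
13 -3.5 -6.4
14 -4.0 -6.7
15 -4.6 -6.9
16 -5.1 -7.1
17 -5.7 -7.3
18 -6.3 -7.4
19 -6.9 -7.5
20 -7.5 -7.5
dz -0.02
```

View pics/w6.png

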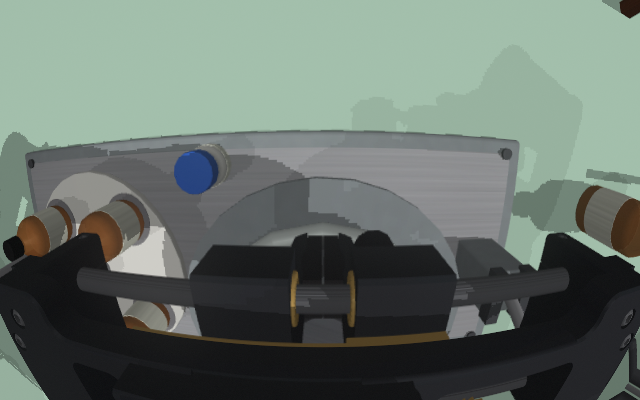

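The handle at (375,237) is being pushed to the right, halfway round. I'll carry on.

Request:
apply_moves(rows=[{"grip": -1, "dx": 0.0, "dy": -0.6, "dz": 0, "yaw": 0}, {"grip": -1, "dx": -0.1, "dy": -1.2, "dz": 0, "yaw": 0}, {"grip": -1, "dx": -0.2, "dy": -1.8, "dz": 0, "yaw": 0}, {"grip": -1, "dx": -0.3, "dy": -2.3, "dz": 0, "yaw": 0}, {"grip": -1, "dx": -0.5, "dy": -2.9, "dz": 0, "yaw": 0}, {"grip": -1, "dx": -0.8, "dy": -3.4, "dz": 0, "yaw": 0}, {"grip": -1, "dx": -1.1, "dy": -3.9, "dz": 0, "yaw": 0}, {"grip": -1, "dx": -1.4, "dy": -4.4, "dz": 0, "yaw": 0}, {"grip": -1, "dx": -1.8, "dy": -4.9, "dz": 0, "yaw": 0}, {"grip": -1, "dx": -2.2, "dy": -5.3, "dz": 0, "yaw": 0}, {"grip": -1, "dx": -2.6, "dy": -5.7, "dz": 0, "yaw": 0}, {"grip": -1, "dx": -3.0, "dy": -6.1, "dz": 0, "yaw": 0}, {"grip": -1, "dx": -3.5, "dy": -6.4, "dz": 0, "yaw": 0}, {"grip": -1, "dx": -4.0, "dy": -6.7, "dz": 0, "yaw": 0}, {"grip": -1, "dx": -4.6, "dy": -6.9, "dz": 0, "yaw": 0}, {"grip": -1, "dx": -5.1, "dy": -7.1, "dz": 0, "yaw": 0}])

```text
time_s: 8.9
ee_pos: [536.2, -185.0, 175.3]
ee_rot: [-179.9, 0.1, -87.7]
force: [2.7, 0.0, -0.4]
width: 0.6
```

```bash
python3 - <<'E'
from cell import sensors,get_image,camera_model
import cv2,numpy as np
s=sensors.read_state();print(s['ee_pos'],s['force'])
p,d=get_image("wrist");cv2.imwrite("pics/w7.png",p[:,:,::-1])
E
python3 rows.py 4 20; python3 -c "
from plan import *
import plan
plan.A=np.array([513.,-114.])
from cell import sensors
p=np.array(sensors.read_state()['ee_pos'][:2]);print(handle(p))"
```

```text
[ 536.21208879 -185.02337725  175.28089677] [ 2.65376481  0.00681252 -0.4176052 ]
now [ 535.5 -185.3  175.2] ang -72.46384765521252 rad 74.73306564435603
1 -0.5 -0.2
2 -1.0 -0.3
3 -1.5 -0.3
4 -2.1 -0.4
5 -2.6 -0.4
6 -3.1 -0.3
7 -3.6 -0.2
8 -4.1 -0.1
9 -4.6 0.0
10 -5.1 0.2
11 -5.6 0.4
12 -6.1 0.7
13 -6.5 0.9
14 -6.9 1.3
15 -7.3 1.6
16 -7.7 2.0
17 -8.0 2.4
18 -8.4 2.8
19 -8.6 3.2
20 -8.9 3.7
dz -0.02
(np.float64(-88.76384765521253), np.float64(16.30000000000001))
```

View pics/w7.png

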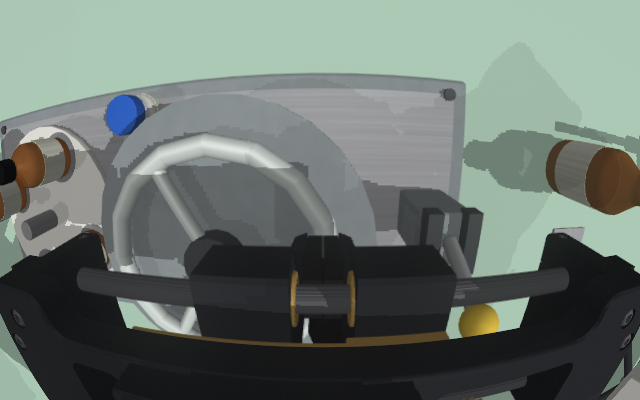

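The far spoke at (165,185) puts the handle at the near right, and the ball at (478,322) hasn't been touched. The turn is about three quarters done. I'll push another 56° and then look.

Request:
apply_moves(rows=[{"grip": -1, "dx": -0.5, "dy": -0.2, "dz": 0, "yaw": 0}, {"grip": -1, "dx": -1.0, "dy": -0.3, "dz": 0, "yaw": 0}, {"grip": -1, "dx": -1.5, "dy": -0.3, "dz": 0, "yaw": 0}, {"grip": -1, "dx": -2.1, "dy": -0.4, "dz": 0, "yaw": 0}, {"grip": -1, "dx": -2.6, "dy": -0.4, "dz": 0, "yaw": 0}, {"grip": -1, "dx": -3.1, "dy": -0.3, "dz": 0, "yaw": 0}, {"grip": -1, "dx": -3.6, "dy": -0.2, "dz": 0, "yaw": 0}, {"grip": -1, "dx": -4.1, "dy": -0.1, "dz": 0, "yaw": 0}, {"grip": -1, "dx": -4.6, "dy": 0.0, "dz": 0, "yaw": 0}, {"grip": -1, "dx": -5.1, "dy": 0.2, "dz": 0, "yaw": 0}, {"grip": -1, "dx": -5.6, "dy": 0.4, "dz": 0, "yaw": 0}, {"grip": -1, "dx": -6.1, "dy": 0.7, "dz": 0, "yaw": 0}, {"grip": -1, "dx": -6.5, "dy": 0.9, "dz": 0, "yaw": 0}, {"grip": -1, "dx": -6.9, "dy": 1.3, "dz": 0, "yaw": 0}, {"grip": -1, "dx": -6.9, "dy": 1.3, "dz": 0, "yaw": 0}])

```text
time_s: 10.45
ee_pos: [465.6, -171.7, 175.0]
ee_rot: [179.9, 0.1, -87.7]
force: [0.8, 1.0, -0.1]
width: 0.6
```

```bash
python3 - <<'E'
from cell import sensors,get_image,camera_model
import cv2,numpy as np
s=sensors.read_state();print(s['ee_pos'],s['force'])
p,d=get_image("wrist");cv2.imwrite("pics/w8.png",p[:,:,::-1])
p,d=get_image("scene");cv2.imwrite("pics/s8.png",cv2.resize(p[110:310,190:450,::-1],None,fx=3,fy=3,interpolation=cv2.INTER_CUBIC))
E
python3 rows.py 3 15; python3 -c "
from plan import *
import plan
plan.A=np.array([513.,-114.])
from cell import sensors
p=np.array(sensors.read_state()['ee_pos'][:2]);print(handle(p))"
```

```text
[ 465.57656076 -171.67191657  174.96066057] [ 0.78609733  1.04561492 -0.07263659]
now [ 465.9 -172.   175. ] ang -129.08623300607186 rad 74.67224771974362
1 -0.3 0.2
2 -0.6 0.5
3 -0.9 0.8
4 -1.1 1.1
5 -1.4 1.4
6 -1.6 1.7
7 -1.8 2.1
8 -2.0 2.4
9 -2.1 2.8
10 -2.3 3.1
11 -2.4 3.5
12 -2.5 3.9
13 -2.6 4.2
14 -2.7 4.6
15 -2.8 5.0
dz 0.0
(np.float64(-152.98623300607187), np.float64(23.90000000000002))
```

View pics/w8.png

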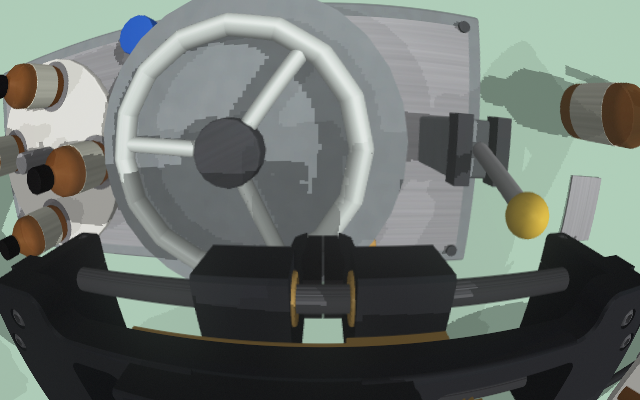

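View pics/s8.png

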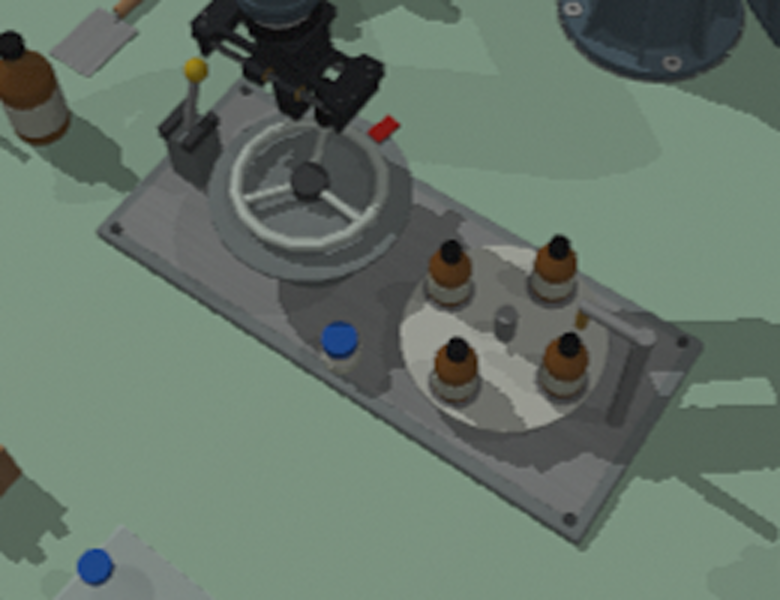

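```bash
python3 - <<'E'
from h import *
def g(u,v):return bp("scene",190+(u+.5)/3-.5,110+(v+.5)/3-.5,130)[:2]
h=g(309,182)
for n,u,v in [("0L",245,168),("0B",324,238),("0H",356,146),("8L",245,200),("8R",360,220),("8T",321,132)]:
    d=g(u,v)-h;print(n,d.round(1),np.degrees(np.arctan2(d[1],d[0])).round(1))
E
```

```text
0L [ 25.9 -63.2] -67.7
0B [42.5 53.5] 51.5
0H [-63.6  10.9] 170.2
8L [ 55.5 -38. ] -34.5
8R [ 4.7 69.3] 86.1
8T [-55.8 -29.1] -152.4
```

By the spokes, the handle is at 206° and started at 171.5°, so about 35° remains. I'll push 30° and look again.

Request:
apply_moves(rows=[{"grip": -1, "dx": -0.3, "dy": 0.2, "dz": 0, "yaw": 0}, {"grip": -1, "dx": -0.6, "dy": 0.5, "dz": 0, "yaw": 0}, {"grip": -1, "dx": -0.9, "dy": 0.8, "dz": 0, "yaw": 0}, {"grip": -1, "dx": -1.1, "dy": 1.1, "dz": 0, "yaw": 0}, {"grip": -1, "dx": -1.4, "dy": 1.4, "dz": 0, "yaw": 0}, {"grip": -1, "dx": -1.6, "dy": 1.7, "dz": 0, "yaw": 0}, {"grip": -1, "dx": -1.8, "dy": 2.1, "dz": 0, "yaw": 0}, {"grip": -1, "dx": -2.0, "dy": 2.4, "dz": 0, "yaw": 0}, {"grip": -1, "dx": -2.1, "dy": 2.8, "dz": 0, "yaw": 0}, {"grip": -1, "dx": -2.3, "dy": 3.1, "dz": 0, "yaw": 0}, {"grip": -1, "dx": -2.3, "dy": 3.1, "dz": 0, "yaw": 0}])

```text
time_s: 11.65
ee_pos: [442.6, -140.3, 174.9]
ee_rot: [179.9, 0.1, -87.7]
force: [-0.4, -0.6, 0.4]
width: 0.5
```

```bash
python3 - <<'E'
from cell import sensors,get_image,camera_model
import cv2,numpy as np
s=sensors.read_state();print(s['ee_pos'],s['force'])
p,d=get_image("scene");cv2.imwrite("pics/s9.png",cv2.resize(p[130:210,240:350,::-1],None,fx=7,fy=7,interpolation=cv2.INTER_CUBIC))
p=cv2.imread("pics/scene0.png");cv2.imwrite("pics/s0b.png",cv2.resize(p[130:210,240:350],None,fx=7,fy=7,interpolation=cv2.INTER_CUBIC))
E
python3 rows.py 2 7
```

```text
[ 442.60121493 -140.31925503  174.8791971 ] [-0.38008681 -0.55333202  0.39987835]
now [ 442.7 -140.5  174.9] ang -159.3447235641956 rad 75.11559139222989
1 -0.1 0.3
2 -0.2 0.5
3 -0.2 0.8
4 -0.3 1.0
5 -0.3 1.3
6 -0.4 1.5
7 -0.4 1.8
dz 0.01
```

View pics/s9.png

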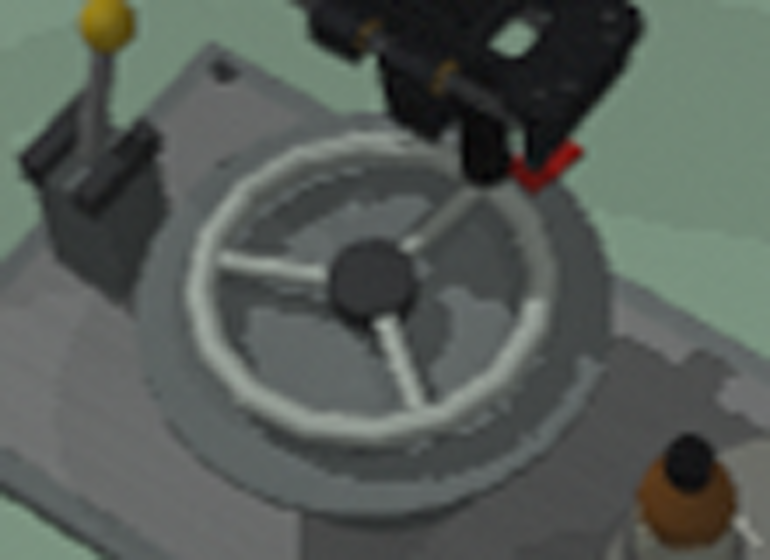

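View pics/s0b.png

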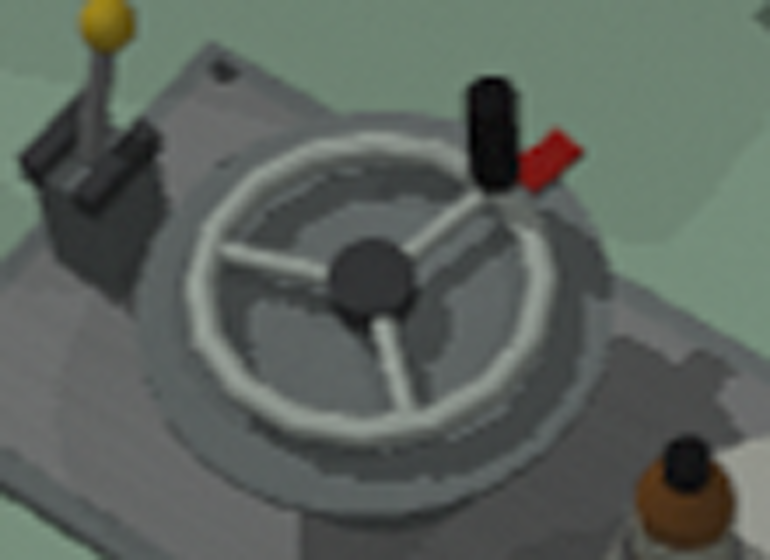

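The lower spoke's end is at (422,398) and was at (406,403) at the start; the left spoke's end is at (222,258) and was at (226,247). So about 5° is left.

Request:
apply_moves(rows=[{"grip": -1, "dx": -0.1, "dy": 0.3, "dz": 0, "yaw": 0}, {"grip": -1, "dx": -0.2, "dy": 0.5, "dz": 0, "yaw": 0}, {"grip": -1, "dx": -0.2, "dy": 0.7, "dz": 0, "yaw": 0}, {"grip": -1, "dx": -0.2, "dy": 0.7, "dz": 0, "yaw": 0}])

```text
time_s: 12.1
ee_pos: [440.7, -133.2, 174.9]
ee_rot: [179.9, 0.1, -87.7]
force: [0.5, -1.2, -0.0]
width: 0.3
```

Request:
apply_moves(rows=[{"grip": -1, "dx": 0.1, "dy": -0.5, "dz": 0, "yaw": 0}, {"grip": -1, "dx": 0.2, "dy": -1, "dz": 0, "yaw": 0}, {"grip": -1, "dx": 0.2, "dy": -2, "dz": 0, "yaw": 0}, {"grip": -1, "dx": 0.2, "dy": -3, "dz": 1, "yaw": 0}, {"grip": -1, "dx": 0.2, "dy": -4, "dz": 3, "yaw": 0}, {"grip": -1, "dx": 0.2, "dy": -6, "dz": 5, "yaw": 0}, {"grip": -1, "dx": 0.2, "dy": -8, "dz": 5, "yaw": 0}, {"grip": -1, "dx": 0.2, "dy": -10, "dz": 5, "yaw": 0}, {"grip": -1, "dx": 0.2, "dy": -10, "dz": 5, "yaw": 0}, {"grip": -1, "dx": 0.2, "dy": -10, "dz": 5, "yaw": 0}])

```text
time_s: 13.1
ee_pos: [442.4, -233.7, 225.2]
ee_rot: [179.9, 0.2, -87.7]
force: [0.7, 0.8, -1.1]
width: 0.6
```

```bash
python3 - <<'E'
from cell import sensors,get_image,camera_model
import cv2,numpy as np
s=sensors.read_state();print(s['ee_pos'],s['force'],s['time_s'])
p,d=get_image("scene");cv2.imwrite("pics/s10.png",cv2.resize(p[130:210,240:350,::-1],None,fx=7,fy=7,interpolation=cv2.INTER_CUBIC))
p,d=get_image("wrist");cv2.imwrite("pics/w10.png",p[:,:,::-1])
from h import *
m=camera_model("wrist")
E
```

```text
[ 442.41173087 -233.71847581  225.16784594] [ 0.68581452  0.79381646 -1.09460023] 13.1
```

View pics/s10.png

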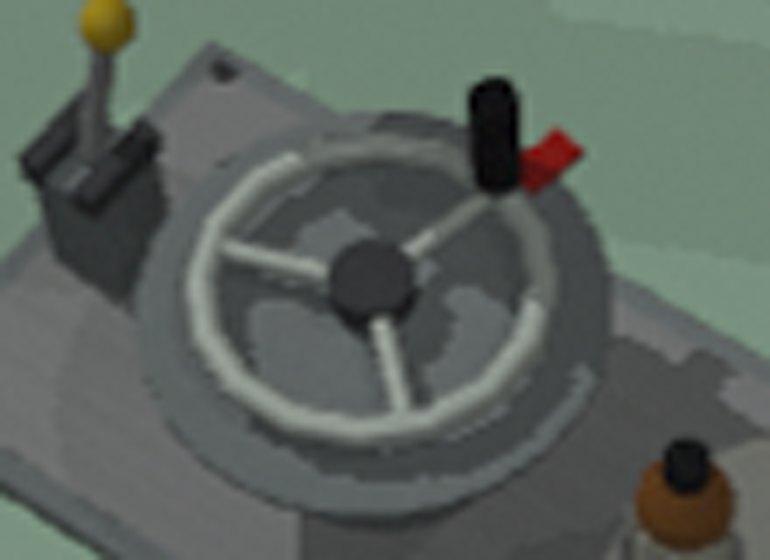

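View pics/w10.png

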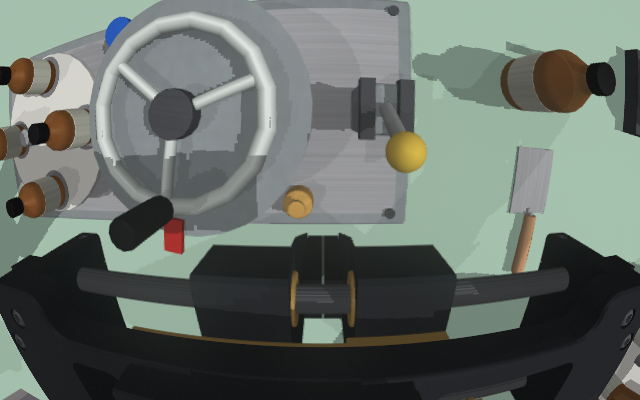

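The wheel is back at the mark: the handle is at (494,135), was at (492,135), and the spokes match within about 1°. Next is the lever; first I'll locate the ball at (406,152) in the wrist view.

```bash
python3 - <<'E'
from h import *
from cell import sensors
m=camera_model("wrist");print(bw(m,406,152,159),bw(m,298,203,58),sensors.read_state()['ee_pos'])
E
```

```text
[ 491.39845346 -282.99577432  159.        ] [ 425.50725803 -208.75718668   58.        ] [ 442.45845635 -232.77519213  224.90205337]
```

Ball at about (490,-282). Next I move to y = -282 and lower to z = 167.

Request:
apply_moves(rows=[{"grip": -1, "dx": -0.1, "dy": -1.5, "dz": 0, "yaw": 0}, {"grip": -1, "dx": -0.2, "dy": -3, "dz": 0, "yaw": 0}, {"grip": -1, "dx": -0.2, "dy": -4.9, "dz": 0, "yaw": 0}, {"grip": -1, "dx": -0.2, "dy": -4.9, "dz": -2, "yaw": 0}, {"grip": -1, "dx": -0.2, "dy": -4.9, "dz": -4, "yaw": 0}, {"grip": -1, "dx": -0.2, "dy": -4.9, "dz": -5.8, "yaw": 0}, {"grip": -1, "dx": -0.2, "dy": -4.9, "dz": -5.8, "yaw": 0}])

```text
time_s: 13.9
ee_pos: [439.0, -281.8, 164.3]
ee_rot: [179.7, 0.4, -87.7]
force: [0.2, 0.5, -0.6]
width: 0.4
```

Request:
apply_moves(rows=[{"grip": -1, "dx": 0.7, "dy": 0, "dz": 0, "yaw": 0}, {"grip": -1, "dx": 1.4, "dy": 0, "dz": 0, "yaw": 0}, {"grip": -1, "dx": 2.1, "dy": 0, "dz": 0, "yaw": 0}, {"grip": -1, "dx": 2.8, "dy": 0, "dz": 0, "yaw": 0}, {"grip": -1, "dx": 3.5, "dy": 0, "dz": 0, "yaw": 0}, {"grip": -1, "dx": 4.2, "dy": 0, "dz": 0, "yaw": 0}, {"grip": -1, "dx": 4.9, "dy": 0, "dz": 0, "yaw": 0}, {"grip": -1, "dx": 5.6, "dy": 0, "dz": 0, "yaw": 0}, {"grip": -1, "dx": 6.3, "dy": 0, "dz": 0, "yaw": 0}, {"grip": -1, "dx": 7.0, "dy": 0, "dz": 0, "yaw": 0}, {"grip": -1, "dx": 7.5, "dy": 0, "dz": 0, "yaw": 0}, {"grip": -1, "dx": 8.0, "dy": 0, "dz": 0, "yaw": 0}, {"grip": -1, "dx": 8.3, "dy": 0, "dz": 0, "yaw": 0}, {"grip": -1, "dx": 8.5, "dy": 0, "dz": 0, "yaw": 0}, {"grip": -1, "dx": 8.5, "dy": 0, "dz": 0, "yaw": 0}])

```text
time_s: 15.4
ee_pos: [524.2, -281.9, 164.3]
ee_rot: [179.7, 0.4, -87.7]
force: [-1.0, 0.1, -0.8]
width: 0.5
```

```bash
python3 - <<'E'
from cell import sensors,get_image,camera_model
import cv2,numpy as np
s=sensors.read_state();print(s['ee_pos'],s['force'],s['time_s'])
p,d=get_image("wrist");cv2.imwrite("pics/w11.png",p[:,:,::-1])
E
```

```text
[ 524.23390835 -281.91769552  164.27182753] [-0.95669322  0.06471693 -0.76000063] 15.4
```

View pics/w11.png

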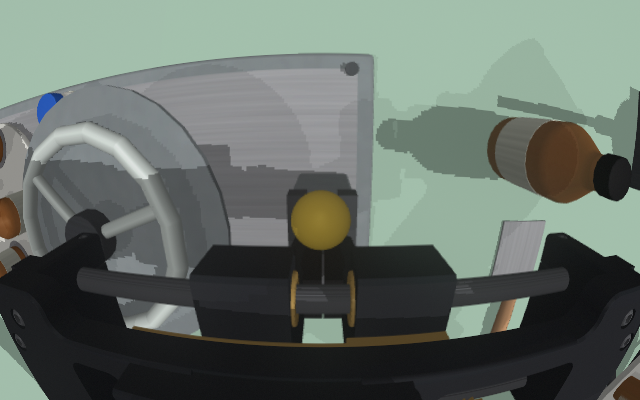

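The ball at (320,220) is centred just ahead of the fingers, with 1 N of contact. I'll press on gently to the stop.

Request:
apply_moves(rows=[{"grip": -1, "dx": 0.2, "dy": 0, "dz": 0, "yaw": 0}, {"grip": -1, "dx": 0.4, "dy": 0, "dz": 0, "yaw": 0}, {"grip": -1, "dx": 0.6, "dy": 0, "dz": 0, "yaw": 0}, {"grip": -1, "dx": 0.7, "dy": 0, "dz": 0, "yaw": 0}, {"grip": -1, "dx": 0.7, "dy": 0, "dz": 0, "yaw": 0}])

```text
time_s: 15.95
ee_pos: [529.2, -281.9, 163.9]
ee_rot: [179.4, 0.4, -87.7]
force: [-9.9, 0.5, 3.5]
width: 0.8
```

The force has jumped to 10 N, so the lever is at its stop. I'll back off and check.

Request:
apply_moves(rows=[{"grip": -1, "dx": 0.1, "dy": 0, "dz": 0, "yaw": 0}, {"grip": -1, "dx": 0.1, "dy": 0, "dz": 0, "yaw": 0}, {"grip": -1, "dx": -1, "dy": 0, "dz": 0, "yaw": 0}, {"grip": -1, "dx": -3, "dy": 0, "dz": 0, "yaw": 0}, {"grip": -1, "dx": -6, "dy": 0, "dz": 0, "yaw": 0}, {"grip": -1, "dx": -9, "dy": 0, "dz": 1, "yaw": 0}, {"grip": -1, "dx": -12, "dy": 0, "dz": 4, "yaw": 0}, {"grip": -1, "dx": -13, "dy": 0, "dz": 8, "yaw": 0}, {"grip": -1, "dx": -13, "dy": 0, "dz": 10, "yaw": 0}, {"grip": -1, "dx": -13, "dy": 0, "dz": 10, "yaw": 0}, {"grip": -1, "dx": -13, "dy": 0, "dz": 10, "yaw": 0}])

```text
time_s: 17.05
ee_pos: [399.2, -281.9, 263.7]
ee_rot: [179.5, 0.4, -87.7]
force: [0.5, -0.3, -1.4]
width: 0.5
```

```bash
python3 - <<'E'
from cell import sensors,get_image,camera_model
import cv2,numpy as np
s=sensors.read_state();print(s['ee_pos'],s['force'],s['time_s'])
p,d=get_image("wrist");cv2.imwrite("pics/w12.png",p[:,:,::-1])
p,d=get_image("scene");cv2.imwrite("pics/s12.png",cv2.resize(p[110:310,190:450,::-1],None,fx=3,fy=3,interpolation=cv2.INTER_CUBIC))
E
```

```text
[ 399.19499466 -281.90704301  263.72176793] [ 0.5243584  -0.29169769 -1.3778497 ] 17.05
```

View pics/w12.png

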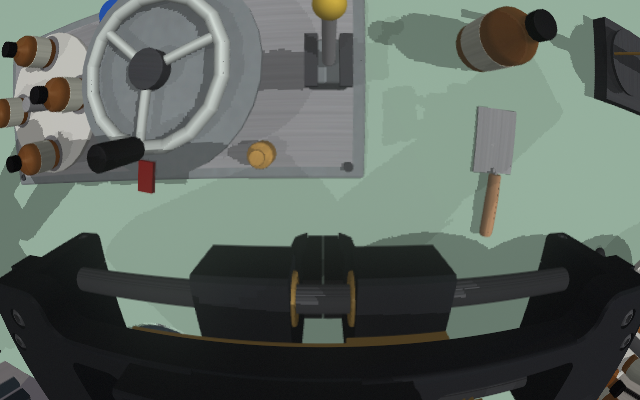

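View pics/s12.png

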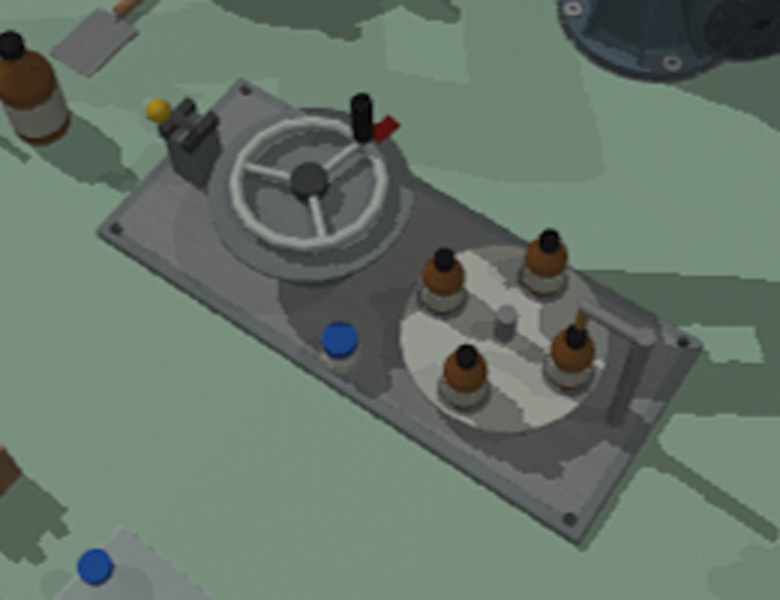

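```bash
python3 - <<'E'
from h import *
def g(u,v,z):return bp("scene",190+(u+.5)/3-.5,110+(v+.5)/3-.5,z)
a=g(158,111,159);b=g(196,70,159);print(a,b,a-b, "full 67.1")
h=g(309,182,130)
for u,v in [(245,168),(324,238),(245,167.5),(322,238)]:
    d=g(u,v,130)-h;print(np.degrees(np.arctan2(d[1],d[0])).round(1))
E
```

```text
[ 552.13775361 -278.42368642  159.        ] [ 489.1193458 -282.4346761  159.       ] [63.01840781  4.01098968  0.        ] full 67.1
-67.7
51.5
-68.2
49.9
```

```bash
python3 -c "
from cell import order;print(order.close_job())"
```

```text
the job is handed in; nothing more can be done
None
```

I turned the hand wheel one full turn clockwise, pushing the handle with the closed fingers, then pushed the lock lever over to its stop. The job is handed in, at about 17 s of the 72 s allowed, and it reported no verdict.

**Wheel:** The last pictures show the handle back at the red mark. By the spokes, it is within about 1–2° of a full turn (the limit is about 10°).

**Lever:** The push force rose from 1 N to about 10 N at the stop. The yellow ball moved about 63 mm, against 67 mm for the full swing; the lever can start up to 0.15 rad over, which would account for the rest. The measured ball position also fits the stop to within about 3 mm.

**Bench and bottles:** The four carousel bottles stand upright, moved on a quarter turn. The jar, brass weight, tall bottle and spatula look unmoved. The flask and mortar were outside my last pictures; the arm never went near them. The gripper ended clear of everything.

**Checks that disagreed:** The three cameras put the wheel centre up to about 10 mm apart. I used about the middle of the scene and wrist camera values for the path, and judged the final angle by comparing pictures from the same scene camera. One move call was refused for a missing yaw value and resent; nothing moved in between.

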